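Eject a jaw plate and hold it in the blow-off box

ROBOT

A 6-joint arm with a two-finger parallel gripper is mounted at the origin on the work surface. World frame = base frame: x ahead of the robot, y to its left, z up, the work surface at z = 0. Lengths are in m, angles in rad, forces in N, time in s.
With the tool pointing down it reaches from about 0.3 to 0.95 m from the base axis. Payload 3.1 kg.
Tool frame: the origin (TCP) lies midway between the tips of the shut fingers; the grasp point (between the pads) lies 19 mm behind it (tcp_to_grasp is the distance from the TCP to the grasp point, in m); z points along the fingers, y is the line along which they close (so a half turn about z gives the same grasp; the last joint's range is limited). The gripper opens to 85 mm and grips with 20 to 120 N. Pads are 22 mm wide; open, the fingers measure 114 mm over their backs; the gripper's body (76 mm by 85 mm) begins 54 mm behind the grasp point. The pads swing forward as they close: fully open they stand 13 mm farther back than shut.
Start: joints at [1.134, 0.308, 1.634, -0, 1.2, -0.07], TCP at [0.224, 0.583, 0.209] pointing down, gripper open.
Joint ranges: [-3.06, 3.06], [-0.79, 1.96], [0.05, 2.63], [-1.19, 4.34], [0.05, 2.64], [-2.94, 2.94]. Speed limits (rad/s): [2.79, 2.79, 3.14, 3.14, 3.14, 3.14].

INTERFACE

Orientations are given as a rotation vector (axis times angle).
In Python, from cell import * gives the robot as it stands.
- The arm moves only by the tool send_rows, never from a script. Its argument "series" is a list of rows, each an object with "gripper": the finger opening in mm, from 0 to 85.4; "offset": the shift along the tool's x, y, z in mm, a list of three; "spin": the turn about the tool's z in rad. In form: [{"gripper": gripper, "offset": [dx, dy, dz], "spin": spin}, ...]. A call has 1 to 20 rows; each row is the pose to reach, as a shift and turn from the pose commanded when the call began, along the tool's axes at that moment; what a row does not reach only later rows make up. A row lasts 1/8 s, in which the tool goes at most 62.5 mm and 10.7 degrees, less where a joint would pass 70% of its speed; a pose out of reach is approached as far as the arm can. A call with a gripper value outside its range is refused whole. The fingers move at their own pace and stop on an object; "force" is the grip in N (left out, the last holds). Time passes only in rows, so rows that repeat a pose let the fingers close. It gives the time, the measured TCP pose, the force, the opening and the grip force at its end, in the units of the state.
- read_state(): the state, without advancing time (a new reading comes with each control period).
- camera(name): name is "scene" or "side" or "wrist"; returns the picture (480x640x3 uint8, blue, green, red); there is no depth.
- camera_params(name): a dict with "intrinsics" (3x3 intrinsics, pixels), "R" (3x3) and "t" (3): a world point X has camera coordinates R X + t; the wrist camera has in their place "mount" (4x4, takes a point from camera to tool coordinates, whose origin is the TCP and whose axes are the flange's). Camera axes: x right, y down, z forward; pixel columns grow to the right and rows downward; lengths in m; the calibration is good to about 2 mm. A picture is of the moment at which its call begins: read the wrist's pose just before it. camera_params takes no time and is no camera call.
- finish_job(): hands the job in; it is judged then, once.
The state is a dict: "time": time; "joints": joint angles; "joint_velocities": joint speeds; "effort": joint torques, N m; "position": TCP position; "tcp_rot": TCP orientation; "force": force on the tool from outside, world axes, zero at the start; "wrist_torque": the same for the moment, N m; "grip_width": finger opening in m; "gripper_force": force on a finger pad.
Only numpy, scipy, OpenCV 4.12 (cv2) and the standard library are available. Lean on these libraries where they do the work, as an engineer would, in place of code of your own. Each camera call takes 0.05 s, during which the arm holds its last target. There are 200 camera calls.

TASK

Push the black tab of the ejector slide all the way along the nest so that the slide drives the aluminium jaw plate out of its covered channel onto the open tray, and let the slide spring back. Then pick up the plate and lower it, upright, through the narrow slot in the lid of the grey blow-off box until about half of its height is below the lid. Finish while still gripping it there, hanging still and not jammed against the slot; leave the other things on the bench where they are.

Things in the scene. Friction and masses are not known exactly. Their poses are not given: they have to be found in the camera images.
- nest: fixed nest, base plate 90 x 190 x 8 mm; origin on the bench where channel and tray meet; y runs along both, z up. y -94 to 0 mm: covered channel, 26 wide outside, 14 inside, roof top 105 mm above the bench with an 8 mm slit. y 0 to 75: open tray, floor 8 mm above the bench, 20 mm high lips (22 wide over them) keep the plate upright, end stop at y 65. The plate comes out towards +y
- ejector (a joint): travel of the ejector slide along the nest's +y: 0 at rest at the channel's rear, 0.068 m fully pressed. A spring returns it when let go: 3 N at rest rising to 9 N fully pressed. It meets the plate after a gap of up to 6 mm and, fully pressed, leaves it wholly out of the channel
- ejector_tab (a point): centre of the slide's black tab above the channel's roof: 26 mm across (nest x), 10 mm along (nest y), 108 to 132 mm above the bench. At rest at nest y = -74 mm; push its rear face towards nest +y; nothing stands behind it above 105 mm. Axes as the nest's
- plate_center (a point): centre (half-way up) of the loose aluminium jaw plate: 12 mm thick (x), 56 long (y), 90 tall (z), 0.16 kg, two dark bolt holes. Stands upright, axes as the nest's. At the start inside the channel (nest y about -36 mm), out of the gripper's reach; once ejected it stands in the tray at nest y 30 to 37, top 98 mm above the bench: grip from above across its thickness, near its top
- slot (a point): centre of the slot in the blow-off box's lid, on the lid's upper face, 130 mm above the bench; z up. Slot 14 mm wide (x) by 60 long (y), lid 6 mm thick, steel lead-in rim sloping outwards at 45 degrees, 6 mm high above the lid. The plate goes in with its thickness along the slot's width, either way round. The box is hollow: nothing below the slot can carry the plate
- bush_small: loose steel bush, 34 mm diameter, 30 mm tall, standing on the bench; origin at its underside; leave alone
- bush_big: loose brass bush, 44 mm diameter, 22 mm tall, standing on the bench; origin at its underside; leave alone
- wrench: loose open-end wrench lying on the bench at the robot's side of the task; leave alone
- screwdriver: loose screwdriver lying on the far side of the bench; leave alone
- oil_bottle: small bottle, 48 mm diameter, 130 mm tall, on the robot's side; origin at its underside; leave alone
- tape_roll: roll of orange tape lying flat, 90 mm diameter, 35 mm tall, on the robot's side; origin at its underside; leave alone
- blowbox: the fixed grey sheet-metal blow-off box, clear window on its +x side, 130 x 150 mm; origin on the bench under the centre of its lid's slot; axes as the slot's; lid 130 mm above the bench
There are look-alikes about, which are no part of the job. What is shaped like the blowbox but green is not meant.

How it is judged:
On the way, in this order (a step that is already met when the one before it is completed fails the run):
1. the slide is pressed all the way and has driven the plate out of the channel onto the tray (value of joint ejector above 0.06 m and y of plate_center in the frame of nest above 0.018 m), for 0.05 s.
2. the slide has sprung back and the plate is lifted clear of the tray by the gripper (value of joint ejector below 0.008 m and z of plate_center in the frame of nest above 0.085 m and contact force between the fingers and plate above 2 N), for 0.2 s.
At the end, for the whole second after the job is handed in: The fingers grip the plate (over 2 N) in the slot: centre within 6 mm of the slot's sideways and 15 mm above to 20 mm below the lid's upper face, aligned and upright within 0.1 rad, still (under 20 mm/s), pressing on the box under 15 N; the slide is within 8 mm of rest (horizontal distance between plate_center and slot below 0.006 m and z of plate_center in the frame of slot between -0.02 and 0.015 m and angle between the y axis of plate_center and the y axis of slot, either way round below 0.1 rad and angle between plate_center's own z axis and vertical below 0.1 rad and contact force between the fingers and plate above 2 N and contact force between plate and blowbox below 15 N and linear speed of plate below 0.02 m/s and value of joint ejector below 0.008 m); the arm keeps its last pose, push and grip.
It fails at once if one of the other things on the bench is moved more than 30 mm (distance of any of bush_small, bush_big, wrench, screwdriver, oil_bottle, tape_roll from where it was at the start of the episode above 0.03 m).
It also fails if it takes over 64 s, if anything falls off the work surface, if the arm or the gripper's body presses on something with over 40 N, if the wrist force passes 120 N, or if a joint passes its speed limit or range.

## Working session

There is one attempt and no reset: what is moved stays moved. The work goes in short steps, Python scripts to look and compute and a tool call to move; the robot and the scene stay as the last step left them, time stands still between calls to the robot, and variables do not carry over. Pictures are saved under pics/ and viewed, at most 10 in all, crops included, and the job is handed in when it is done.

Besides the shell and the picture viewer there is one more tool, called after "Call:" by a JSON object that holds its "op" and its "data", one argument or row to a line. send_rows: Moves the arm, as the interface text tells. Its arguments: {"type":"object","properties":{"series":{"type":"array"},"force":{"type":"number"}},"required":["series"]}

```bash
mkdir -p pics; python3 - <<'E'
from cell import *
import cv2, numpy as np
print(read_state())
for n in("scene","side","wrist"):
    cv2.imwrite(f"pics/{n}0.png",camera(n)); print(n,camera_params(n))
E
```

```text
{'time': 0.0, 'joints': array([ 1.13427043e+00,  3.09051881e-01,  1.63523146e+00,  1.01839844e-05,
        1.19972377e+00, -6.97115101e-02]), 'joint_velocities': array([0.00038115, 0.00057109, 0.00089824, 0.00116624, 0.00089554,
       0.00028378]), 'effort': array([-1.92190098e-03, -4.15263820e+01, -2.76660830e+01, -5.07054065e-04,
        1.04388929e-02,  2.47093093e-07]), 'position': array([0.22379572, 0.58258369, 0.20779659]), 'tcp_rot': array([-0.57285916, -3.08829515,  0.00366733]), 'force': array([-0.33832548,  0.10835304, -0.20366073]), 'wrist_torque': array([-0.02030024, -0.02225653,  0.02174336]), 'gripper_force': 0.0, 'grip_width': 0.08525672139507057}
scene {'intrinsics': array([[549.51291987,   0.        , 319.00502932],
       [  0.        , 549.51291987, 244.0764385 ],
       [  0.        ,   0.        ,   1.        ]]), 'R': array([[-0.45663176,  0.88953506, -0.01465654],
       [ 0.67254316,  0.33436351, -0.66021719],
       [-0.58238572, -0.31133329, -0.75093172]]), 't': array([ 0.22423256, -0.27729493,  1.46336849])}
side {'intrinsics': array([[558.58381072,   0.  
[... 193 characters left out ...]
      [-2.09716145e-01, -5.82266921e-01, -7.85483527e-01],
       [ 2.65241100e-01,  7.39345592e-01, -6.18882262e-01]]), 't': array([-0.51704279,  0.20105934,  1.13338144])}
wrist {'intrinsics': array([[407.60627771,   0.        , 319.40652517],
       [  0.        , 407.60627771, 242.28713306],
       [  0.        ,   0.        ,   1.        ]]), 'mount': array([[ 7.40656202e-04, -9.46822259e-01, -3.21756213e-01,
         8.31287289e-02],
       [ 9.99999537e-01,  5.03851821e-04,  8.19246775e-04,
        -1.55463420e-03],
       [-6.13563629e-04, -3.21756671e-01,  9.46822195e-01,
        -1.65333984e-01],
       [ 0.00000000e+00,  0.00000000e+00,  0.00000000e+00,
         1.00000000e+00]])}
```

View pics/scene0.png

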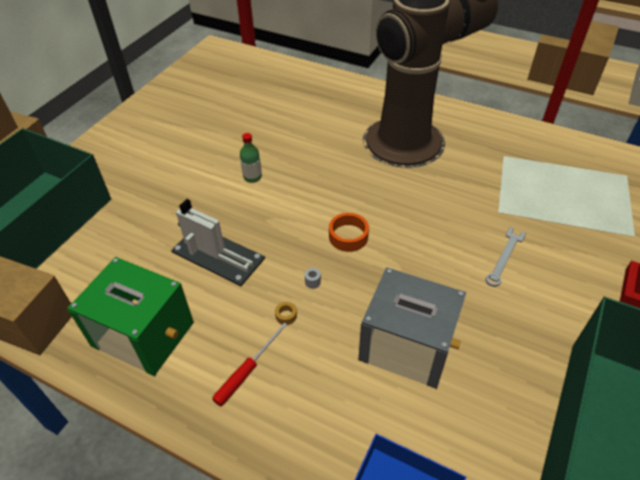

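View pics/side0.png

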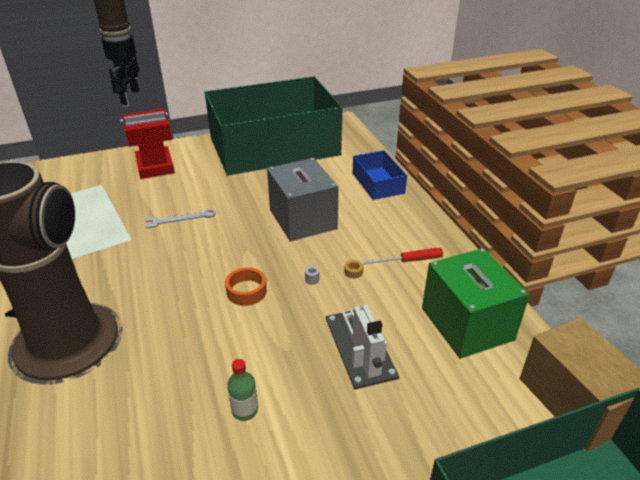

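Scene: nest at (218,250), with its black tab at (185,207) and the tray towards (250,265). Grey box slot at (416,304); green look-alike slot at (125,293). Side: tab at (375,327), grey slot at (302,176), green slot at (478,277). Candidates for the slot are the grey and green boxes, and I choose grey. The only black tab is the one on the nest. I'll check both in one close crop.

```bash
python3 - <<'E'
import cv2, numpy as np
a=cv2.imread("pics/scene0.png");b=cv2.imread("pics/side0.png")
f=lambda im,x,y:cv2.resize(im[y:y+75,x:x+100] if 0 else im[y:y+100,x:x+133],(400,300),interpolation=cv2.INTER_CUBIC)
cv2.imwrite("pics/crop.png",np.vstack([np.hstack([f(a,150,190),f(b,300,290)]),np.hstack([f(a,350,255),f(b,240,140)])]))
E
```

```text
(no output)
```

View pics/crop.png

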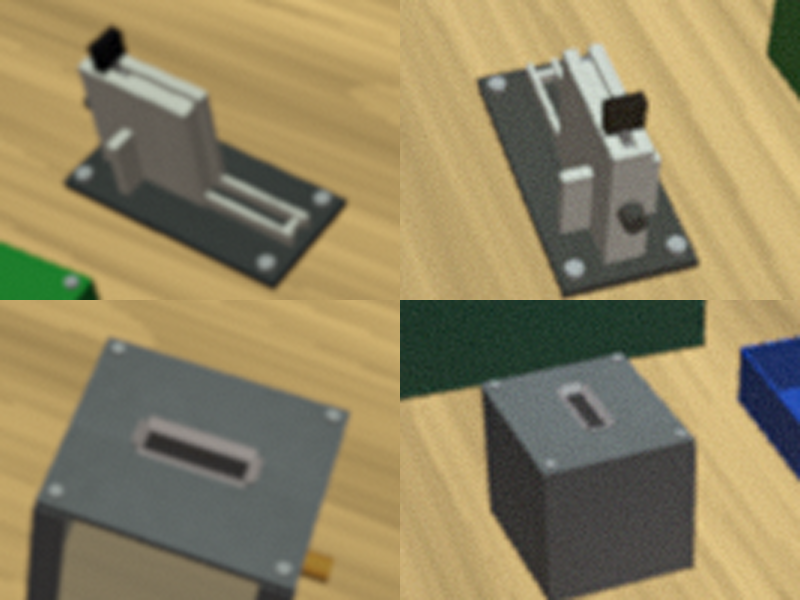

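The crops confirm the choice. The tab is the black block on the nest roof (crop scene (106,49), side (225,113)). The grey lid's slot is the dark strip in the light rim (scene (199,155), side (186,108)). Base-plate and lid corners are readable too.

```bash
cat >h.py <<'E'
from cell import *
import cv2, numpy as np
from scipy.spatial.transform import Rotation as Ro
def cam(n,st=None):
    p=camera_params(n);K=p["intrinsics"]
    if n!="wrist": return K,p["R"],p["t"]
    T=np.eye(4);T[:3,:3]=Ro.from_rotvec(st["tcp_rot"]).as_matrix();T[:3,3]=st["position"]
    W=np.linalg.inv(T@p["mount"]);return K,W[:3,:3],W[:3,3]
def ray(c,px):
    K,R,t=c;return -R.T@t, R.T@np.linalg.inv(K)@np.array([px[0],px[1],1.])
def onz(c,px,z):
    o,d=ray(c,px);return o+d*(z-o[2])/d[2]
def proj(c,X):
    K,R,t=c;v=K@(R@np.asarray(X,float)+t);return v[:2]/v[2]
def tri(c1,p1,c2,p2):
    o1,d1=ray(c1,p1);o2,d2=ray(c2,p2)
    s=np.linalg.lstsq(np.stack([d1,-d2],1),o2-o1,rcond=None)[0]
    a=o1+s[0]*d1;b=o2+s[1]*d2;return (a+b)/2,np.linalg.norm(a-b)
E
python3 - <<'E'
from h import *
np.set_printoptions(precision=4,suppress=True)
S,D=cam("scene"),cam("side");k=3.0075
A=lambda x,y:(150+x/k,190+y/k);B=lambda x,y:(300+x/k,290+y/k)
C=lambda x,y:(350+x/k,255+y/k);E=lambda x,y:(240+x/k,140+y/k)
print("tab",tri(S,A(106,49),D,B(225,113)))
print("slot",tri(S,C(199,155),D,E(186,108)))
print("base scene",*[onz(S,A(*p),.008) for p in((66,182),(346,202),(272,287))])
print("base side",*[onz(D,B(*p),.008) for p in((78,78),(163,296),(298,264))])
l=[onz(S,C(*p),.13) for p in((110,40),(348,110),(293,283),(38,203))];print("lid",*l,np.mean(l,0))
l=[onz(D,E(*p),.13) for p in((83,83),(218,55),(294,138),(148,174))];print("lid",*l,np.mean(l,0))
print("slot z",onz(S,C(199,155),.13),onz(D,E(186,108),.13))
print("slotends",onz(S,C(145,138),.13),onz(S,C(252,171),.13))
E
```

```text
tab (array([ 0.5511, -0.2791,  0.1188]), np.float64(0.00010541019828007562))
slot (array([0.5833, 0.238 , 0.1301]), np.float64(0.001542783648784493))
base scene [ 0.5951 -0.3096  0.008 ] [ 0.5202 -0.1164  0.008 ] [ 0.6089 -0.1228  0.008 ]
base side [ 0.5162 -0.1216  0.008 ] [ 0.5017 -0.3127  0.008 ] [ 0.5902 -0.3188  0.008 ]
lid [0.5266 0.1599 0.13  ] [0.5131 0.3052 0.13  ] [0.6388 0.3134 0.13  ] [0.6538 0.1689 0.13  ] [0.5831 0.2368 0.13  ]
lid [0.5146 0.3045 0.13  ] [0.6368 0.3104 0.13  ] [0.6509 0.1644 0.13  ] [0.5255 0.1547 0.13  ] [0.5819 0.2335 0.13  ]
slot z [0.5824 0.2383 0.13  ] [0.5837 0.2372 0.13  ]
slotends [0.5851 0.2061 0.13  ] [0.5793 0.2692 0.13  ]
```

Tab z of 0.119 and slot z of 0.130 match the given heights, and the box and base sizes match too. Next I work out the move to behind the tab.

```bash
cat >>h.py <<'E'
def move(target,heading_y):
    """offset mm, spin for TCP target with tool-y heading (deg, mod 180)"""
    s=read_state();R=Ro.from_rotvec(s["tcp_rot"]).as_matrix()
    off=R.T@(np.asarray(target)-s["position"])*1e3
    h=np.degrees(np.arctan2(R[1,1],R[0,1]));d=(h-heading_y+90)%180-90
    print("pos",s["position"].round(4),"hy %.2f tilt %.3f"%(h,np.degrees(np.arccos(-R[2,2]))),"off",off.round(1),"spin %.3f"%np.radians(d),"F",s["force"].round(1))
E
python3 - <<'E'
from h import *
move((.549,-.309,.208),-4.3)
E
```

```text
pos [0.2239 0.5828 0.2081] hy 68.98 tilt 0.103 off [-623.3 -715.9    1.3] spin 1.279 F [ 1.1  0.8 -0.5]
```

Call:
{"op": "send_rows", "data": {
  "series": [
    {"gripper": 0, "offset": [-40, -46, 0], "spin": 0.08},
    {"gripper": 0, "offset": [-80, -92, 0], "spin": 0.16},
    {"gripper": 0, "offset": [-120, -138, 0], "spin": 0.25},
    {"gripper": 0, "offset": [-160, -184, 0], "spin": 0.33},
    {"gripper": 0, "offset": [-200, -230, 0], "spin": 0.41},
    {"gripper": 0, "offset": [-240, -276, 0], "spin": 0.49},
    {"gripper": 0, "offset": [-280, -322, 0], "spin": 0.57},
    {"gripper": 0, "offset": [-320, -368, 0], "spin": 0.66},
    {"gripper": 0, "offset": [-360, -413, 0], "spin": 0.74},
    {"gripper": 0, "offset": [-400, -459, 0], "spin": 0.82},
    {"gripper": 0, "offset": [-440, -505, 0], "spin": 0.9},
    {"gripper": 0, "offset": [-480, -551, 0], "spin": 0.98},
    {"gripper": 0, "offset": [-520, -597, 0], "spin": 1.07},
    {"gripper": 0, "offset": [-560, -643, 0], "spin": 1.15},
    {"gripper": 0, "offset": [-600, -689, 0], "spin": 1.23},
    {"gripper": 0, "offset": [-623, -716, 0], "spin": 1.28},
    {"gripper": 0, "offset": [-623, -716, 0], "spin": 1.28},
    {"gripper": 0, "offset": [-623, -716, 0], "spin": 1.28},
    {"gripper": 0, "offset": [-623, -716, 0], "spin": 1.28}
  ]
}}

```text
time: 2.52
position: [0.5485, -0.307, 0.2089]
tcp_rot: [-2.302, -2.136, 0.0]
force: [0.9, 0.9, -0.2]
grip_width: 0.0003
gripper_force: 0.0
```

```bash
python3 - <<'E'
from h import *
move((.549,-.309,.112),-4.3)
st=read_state();cv2.imwrite("pics/w1.png",camera("wrist"))
c=cam("wrist",st);print("tab proj",proj(c,(.5511,-.2791,.12)), "roof front",proj(c,(.5567,-.2053,.105)))
E
```

```text
pos [ 0.5485 -0.307   0.2089] hy -4.28 tilt 0.063 off [-2.1  0.7 96.9] spin 0.000 F [ 0.9  0.9 -0.2]
tab proj [321.24932672 193.40724822] roof front [321.55252201  68.62426169]
```

View pics/w1.png

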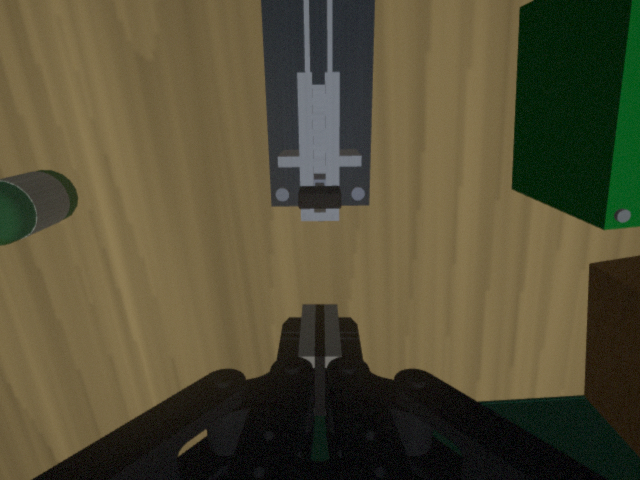

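The tab is at (320,197), right ahead of the shut fingers at (320,305), and the nest axis is vertical in the image, so everything is aligned. I'll lower and start the push.

Call:
{"op": "send_rows", "data": {
  "series": [
    {"gripper": 0, "offset": [-3, 0, 40], "spin": 0},
    {"gripper": 0, "offset": [-3, 0, 75], "spin": 0},
    {"gripper": 0, "offset": [-3, 0, 96], "spin": 0},
    {"gripper": 0, "offset": [-3, 0, 96], "spin": 0},
    {"gripper": 0, "offset": [3, 0, 96], "spin": 0},
    {"gripper": 0, "offset": [8, 0, 96], "spin": 0},
    {"gripper": 0, "offset": [14, 0, 96], "spin": 0},
    {"gripper": 0, "offset": [20, 0, 96], "spin": 0},
    {"gripper": 0, "offset": [26, 0, 96], "spin": 0},
    {"gripper": 0, "offset": [32, 0, 96], "spin": 0},
    {"gripper": 0, "offset": [38, 0, 96], "spin": 0},
    {"gripper": 0, "offset": [44, 0, 96], "spin": 0},
    {"gripper": 0, "offset": [50, 0, 96], "spin": 0},
    {"gripper": 0, "offset": [56, 0, 96], "spin": 0},
    {"gripper": 0, "offset": [60, 0, 96], "spin": 0},
    {"gripper": 0, "offset": [64, 0, 96], "spin": 0},
    {"gripper": 0, "offset": [68, 0, 96], "spin": 0},
    {"gripper": 0, "offset": [68, 0, 96], "spin": 0}
  ]
}}

```text
time: 4.82
position: [0.5541, -0.2403, 0.1131]
tcp_rot: [-2.304, -2.136, 0.0]
force: [-0.8, 0.3, 1.2]
grip_width: 0.0
gripper_force: 0.0
```

```bash
python3 - <<'E'
from h import *
move((.549,-.309,.112),-4.3)
st=read_state();a=camera("wrist");b=camera("side")[280:400,280:440]
cv2.imwrite("pics/w2.png",np.hstack([cv2.resize(a,(400,300)),cv2.resize(b,(400,300),interpolation=cv2.INTER_CUBIC)]))
u=np.array([.075,.997]);o=np.array([.5567,-.2053]);print("tcp nest y",(st["position"][:2]-o)@u)
E
```

```text
pos [ 0.5541 -0.2403  0.1131] hy -4.34 tilt 0.005 off [-68.9   0.1   1.1] spin -0.001 F [-0.8  0.3  1.2]
tcp nest y -0.035073290525619534
```

View pics/w2.png

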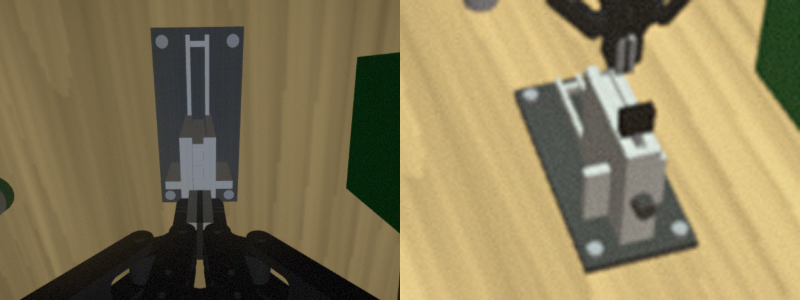

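```bash
python3 - <<'E'
from h import *
np.set_printoptions(precision=4,suppress=True)
st=read_state();c=cam("wrist",st);D=cam("side");S=cam("scene")
print("tcp in side",proj(D,st["position"]),"scene",proj(S,st["position"]))
for p in((152,28),(243,27),(238,200),(163,202)):print(onz(c,np.array(p)*1.6,.008))
print("tab rest in side",proj(D,(.5511,-.2791,.12)),"now seen",onz(D,(374.4,328),.12))
a=camera("scene")[170:290,130:290]; b=camera("side")[280:400,280:440]
cv2.imwrite("pics/s3.png",np.hstack([cv2.resize(q,(400,300),interpolation=cv2.INTER_CUBIC) for q in(a,b)]))
print(read_state()["joints"])
E
```

```text
tcp in side [367.6176 314.7967] scene [200.1818 215.0434]
[ 0.5165 -0.1222  0.008 ]
[ 0.6039 -0.1279  0.008 ]
[ 0.594  -0.3155  0.008 ]
[ 0.5041 -0.3115  0.008 ]
tab rest in side [374.8579 327.1273] now seen [ 0.5495 -0.2808  0.12  ]
[-0.4819  0.3735  1.7568 -0.0001  1.0111 -0.4057]
```

View pics/s3.png

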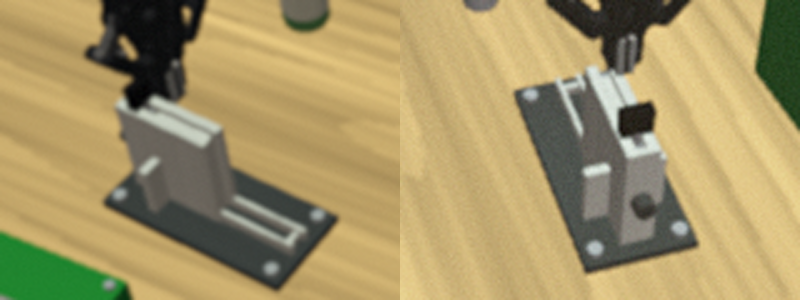

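The slide is still at rest at (375,328) in the side view and the fingers stand in front of it, at about nest y −35. They got past the tab. I'll lift, go back behind it, lower, and advance in checked steps.

Call:
{"op": "send_rows", "data": {
  "series": [
    {"gripper": 0, "offset": [0, 0, -35], "spin": 0},
    {"gripper": 0, "offset": [0, 0, -60], "spin": 0},
    {"gripper": 0, "offset": [-35, 0, -60], "spin": 0},
    {"gripper": 0, "offset": [-71, 0, -60], "spin": 0},
    {"gripper": 0, "offset": [-71, 0, -60], "spin": 0},
    {"gripper": 0, "offset": [-71, 0, -30], "spin": 0},
    {"gripper": 0, "offset": [-71, 0, 0], "spin": 0},
    {"gripper": 0, "offset": [-71, 0, 2], "spin": 0},
    {"gripper": 0, "offset": [-71, 0, 2], "spin": 0}
  ]
}}

```text
time: 6.15
position: [0.5492, -0.3111, 0.1116]
tcp_rot: [2.304, 2.136, 0.0]
force: [-0.5, -0.5, 0.3]
grip_width: -0.0
gripper_force: 0.0
```

```bash
python3 - <<'E'
from h import *
move((.549,-.309,.112),-4.3)
st=read_state();S,D=cam("scene"),cam("side")
print(proj(S,st["position"]),proj(D,st["position"]))
a=camera("scene")[170:290,130:290]; b=camera("side")[280:400,280:440]
cv2.imwrite("pics/s4.png",np.hstack([cv2.resize(q,(400,300),interpolation=cv2.INTER_CUBIC) for q in(a,b)]))
E
```

```text
pos [ 0.5492 -0.3111  0.1116] hy -4.33 tilt 0.028 off [ 2.1 -0.3 -0.4] spin -0.001 F [-0.5 -0.5  0.3]
[174.13558642 203.36806955] [381.03277988 343.39199686]
```

View pics/s4.png

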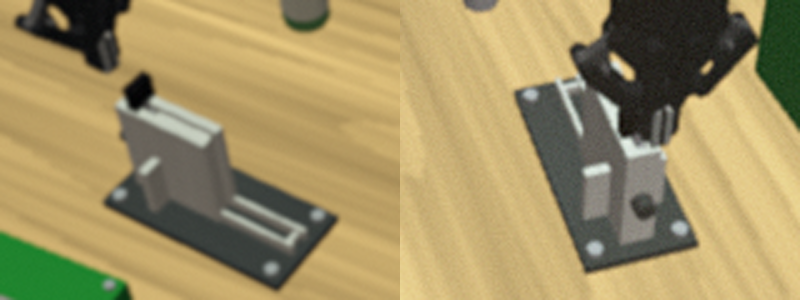

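```bash
python3 - <<'E'
from h import *
np.set_printoptions(precision=4,suppress=True)
S,D=cam("scene"),cam("side")
p,e=tri(S,(130+106/2.5,170+70/2.5),D,(280+260/2.5,280+142/2.5));print("tip",p,e,"vs",read_state()["position"])
p,e=tri(S,(130+139/2.5,170+92/2.5),D,(375,327));print("tab",p,e)
# earlier pose (after pass): scene (200.4,209.5) side(368.8,309)
print(tri(S,(200.4,209.5),D,(368.8,309)))
E
```

```text
tip [ 0.5517 -0.3112  0.1285] 0.0034294131442226053 vs [ 0.55   -0.3119  0.1128]
tab [ 0.552  -0.2777  0.1187] 0.00012211736079962982
(array([ 0.5539, -0.2394,  0.1281]), np.float64(0.004392221539542418))
```

The triangulated fingertips are at z ≈ 0.128, about 16 mm above the reported TCP, so they just skimmed the tab's top. I'll go 12 mm lower and advance in small steps with force checks.

Call:
{"op": "send_rows", "data": {
  "series": [
    {"gripper": 0, "offset": [-4, 0, 0], "spin": 0},
    {"gripper": 0, "offset": [-4, 0, 12], "spin": 0},
    {"gripper": 0, "offset": [-4, 0, 12], "spin": 0},
    {"gripper": 0, "offset": [2, 0, 12], "spin": 0},
    {"gripper": 0, "offset": [7, 0, 12], "spin": 0},
    {"gripper": 0, "offset": [12, 0, 12], "spin": 0},
    {"gripper": 0, "offset": [17, 0, 12], "spin": 0},
    {"gripper": 0, "offset": [22, 0, 12], "spin": 0},
    {"gripper": 0, "offset": [26, 0, 12], "spin": 0},
    {"gripper": 0, "offset": [30, 0, 12], "spin": 0},
    {"gripper": 0, "offset": [30, 0, 12], "spin": 0}
  ]
}}

```text
time: 7.62
position: [0.551, -0.2823, 0.0993]
tcp_rot: [2.303, 2.135, -0.002]
force: [-1.3, -4.4, 0.6]
grip_width: -0.0
gripper_force: 2.4
```

```bash
python3 - <<'E'
from h import *
move((.549,-.309,.112),-4.3)
a=camera("scene")[170:290,130:290]; b=camera("side")[280:400,280:440]
cv2.imwrite("pics/s5.png",np.hstack([cv2.resize(q,(400,300),interpolation=cv2.INTER_CUBIC) for q in(a,b)]))
E
```

```text
pos [ 0.551  -0.2823  0.0993] hy -4.33 tilt 0.097 off [-26.8   0.1 -12.6] spin -0.001 F [-1.3 -4.4  0.6]
```

Force is −4.4 N along the push, so the tab is engaged, with an estimated slide travel of about 13 mm. I continue by about 54 mm.

Call:
{"op": "send_rows", "data": {
  "series": [
    {"gripper": 0, "offset": [5, 0, 0], "spin": 0},
    {"gripper": 0, "offset": [10, 0, 0], "spin": 0},
    {"gripper": 0, "offset": [15, 0, 0], "spin": 0},
    {"gripper": 0, "offset": [20, 0, 0], "spin": 0},
    {"gripper": 0, "offset": [25, 0, 0], "spin": 0},
    {"gripper": 0, "offset": [30, 0, 0], "spin": 0},
    {"gripper": 0, "offset": [35, 0, 0], "spin": 0},
    {"gripper": 0, "offset": [40, 0, 0], "spin": 0},
    {"gripper": 0, "offset": [44, 0, 0], "spin": 0},
    {"gripper": 0, "offset": [47, 0, 0], "spin": 0},
    {"gripper": 0, "offset": [50, 0, 0], "spin": 0},
    {"gripper": 0, "offset": [52, 0, 0], "spin": 0},
    {"gripper": 0, "offset": [53, 0, 0], "spin": 0},
    {"gripper": 0, "offset": [53, 0, 0], "spin": 0},
    {"gripper": 0, "offset": [53, 0, 0], "spin": 0}
  ]
}}

```text
time: 9.6
position: [0.5542, -0.231, 0.0993]
tcp_rot: [2.302, 2.135, -0.006]
force: [-3.1, -8.4, 0.4]
grip_width: 0.0003
gripper_force: 4.4
```

```bash
python3 - <<'E'
from h import *
move((.549,-.309,.112),-4.3)
a=camera("scene")[170:290,130:290]; b=camera("wrist")
cv2.imwrite("pics/s6.png",np.hstack([cv2.resize(q,(400,300),interpolation=cv2.INTER_CUBIC) for q in(a,b)]))
E
```

```text
pos [ 0.5542 -0.231   0.0993] hy -4.31 tilt 0.229 off [-78.3   0.6 -12.4] spin -0.000 F [-3.1 -8.4  0.4]
```

View pics/s6.png

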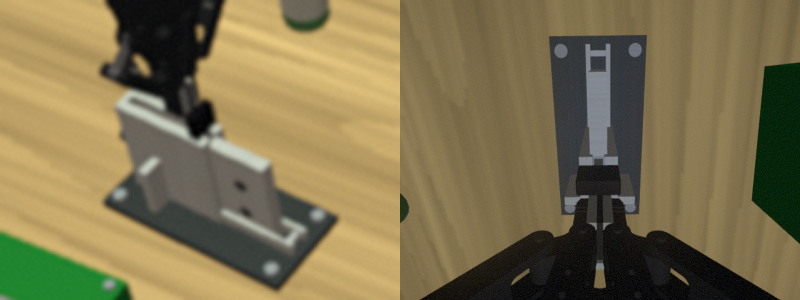

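The plate (with its two bolt holes) stands out on the tray and the tab is near the channel's front end. I'll press a few mm more to the stop.

Call:
{"op": "send_rows", "data": {
  "series": [
    {"gripper": 0, "offset": [1.5, 0, 0], "spin": 0},
    {"gripper": 0, "offset": [3, 0, 0], "spin": 0},
    {"gripper": 0, "offset": [4, 0, 0], "spin": 0},
    {"gripper": 0, "offset": [4, 0, 0], "spin": 0},
    {"gripper": 0, "offset": [4, 0, 0], "spin": 0}
  ]
}}

```text
time: 10.32
position: [0.5544, -0.2276, 0.0993]
tcp_rot: [2.301, 2.135, -0.007]
force: [-3.1, -10.5, -0.5]
grip_width: -0.0007
gripper_force: 5.2
```

Call:
{"op": "send_rows", "data": {
  "series": [
    {"gripper": 0, "offset": [1.5, 0, 0], "spin": 0},
    {"gripper": 0, "offset": [3, 0, 0], "spin": 0},
    {"gripper": 0, "offset": [3, 0, 0], "spin": 0},
    {"gripper": 0, "offset": [3, 0, 0], "spin": 0}
  ]
}}

```text
time: 10.82
position: [0.5545, -0.2276, 0.0995]
tcp_rot: [2.297, 2.133, -0.012]
force: [-4.4, -16.4, -2.1]
grip_width: 0.0002
gripper_force: 8.4
```

The stop is reached: position is unchanged while the force rises. I'll back off so the slide springs back, rise, open, and go above the plate.

Call:
{"op": "send_rows", "data": {
  "series": [
    {"gripper": 0, "offset": [-6, 0, 0], "spin": 0},
    {"gripper": 0, "offset": [-16, 0, 0], "spin": 0},
    {"gripper": 0, "offset": [-28, 0, 0], "spin": 0},
    {"gripper": 0, "offset": [-40, 0, 0], "spin": 0},
    {"gripper": 0, "offset": [-52, 0, 0], "spin": 0},
    {"gripper": 0, "offset": [-64, 0, 0], "spin": 0},
    {"gripper": 0, "offset": [-76, 0, 0], "spin": 0},
    {"gripper": 0, "offset": [-88, 0, 0], "spin": 0},
    {"gripper": 0, "offset": [-92, 0, 0], "spin": 0},
    {"gripper": 0, "offset": [-92, 0, -40], "spin": 0},
    {"gripper": 0, "offset": [-92, 0, -90], "spin": 0},
    {"gripper": 0, "offset": [-80, 0, -130], "spin": 0},
    {"gripper": 60, "offset": [-30, 0, -130], "spin": 0},
    {"gripper": 60, "offset": [20, 0, -130], "spin": 0},
    {"gripper": 60, "offset": [54, 0, -130], "spin": 0},
    {"gripper": 60, "offset": [54, 0, -130], "spin": 0},
    {"gripper": 60, "offset": [54, 0, -130], "spin": 0},
    {"gripper": 60, "offset": [54, 0, -130], "spin": 0}
  ]
}}

```text
time: 13.08
position: [0.5596, -0.1687, 0.229]
tcp_rot: [2.305, 2.134, -0.0]
force: [-0.3, 0.5, -0.2]
grip_width: 0.0601
gripper_force: 0.0
```

```bash
python3 - <<'E'
from h import *
move((.559,-.173,.064),-4.3)
st=read_state();b=camera("wrist");a=camera("scene")[170:290,130:290]
cv2.imwrite("pics/w7.png",b)
cv2.imwrite("pics/m7.png",np.hstack([cv2.resize(q,(400,300),interpolation=cv2.INTER_CUBIC) for q in(b[60:420,80:560],a)]))
c=cam("wrist",st)
for p in((.5567,-.2053,.098),(.559,-.1733,.098),(.5611,-.1454,.098),(.5511,-.2791,.132),(.559,-.1733,.064)):print(proj(c,p).round(0))
E
```

```text
pos [ 0.5596 -0.1687  0.229 ] hy -4.42 tilt 0.010 off [ -4.3  -0.3 165. ] spin -0.002 F [-0.3  0.5 -0.2]
[320. 264.]
[320. 224.]
[320. 188.]
[320. 371.]
[320. 213.]
```

View pics/m7.png

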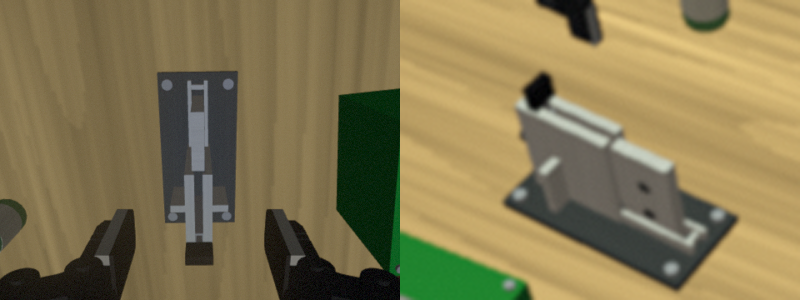

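The slide has sprung back (tab at raw (319,364)) and the plate stands upright in the tray, its top spanning raw rows of about 194 to 266. I'll measure its top edges precisely.

```bash
python3 - <<'E'
from h import *
st=read_state();c=cam("wrist",st);g=cv2.imread("pics/w7.png",0).astype(int)
for r in(205,215,225,235,245,255,262): print(r,g[r,298:342:2])
print("col319",[(r,g[r-0,312:324].mean().round()) for r in range(170,280,4)])
print([ (r,onz(c,(318,r),.098).round(4)) for r in(194,266)])
E
```

```text
205 [ 57  56  54  55 115 133 132 131 130 131 130 132 133 131 128 127  64  59
  54  61  55  53]
215 [ 58  57  57  59 101 133 129 129 129 132 130 129 128 124 127 129  62  56
  59  56  57  53]
225 [ 55  56  56  55  93 135 133 130 131 129 129 131 130 129 133 130  67  54
  56  55  51  54]
235 [ 58  55  59  62  81 123 131 126 131 131 130 132 131 128 118 118  73  55
  53  52  58  55]
245 [ 58  59  56  71  66  76 128 133 133 131 132 132 131 125  69  65  70  65
  58  54  52  57]
255 [ 56  56  66  70  64  69 128 130 132 130 131 134 132 124  68  68  70  70
  58  54  54  56]
262 [ 60  58  71  70  68  69 117 129 134 132 133 131 133 128  67  67  69  66
  57  56  55  56]
col319 [(170, np.float64(57.0)), (174, np.float64(62.0)), (178, np.float64(68.0)), (182, np.float64(67.0)), (186, np.float64(68.0)), (190, np.float64(67.0)), (194, np.float64(99.0)), (198, np.float64(131.0)), (202, np.float64(131.0)), (206, np.float64(131.0)), (210, np.float64(132.0)), (214, np.float64(132.0)), (218, np.float64(128.0)), (222, np.float64(130.0)), (226, np.float64(131.0)), (230, np.float64(130.0)), (234, np.float64(131.0)), (238, np.float64(131.0)), (242, np.float64(130.0)), (246, np.float64(132.0)), (250, np.float64(132.0)), (254, np.float64(129.0)), (258, np.float64(131.0)), (262, np.float64(132.0)), (266, np.float64(61.0)), (270, np.float64(66.0)), (274, np.float64(68.0)), (278, np.float64(69.0))]
[(194, array([ 0.5593, -0.1501,  0.098 ])), (266, array([ 0.5549, -0.2071,  0.098 ]))]
```

Plate top: 57 mm long, 12 mm wide, centre about (0.5573, −0.179), which matches the given size. I'll descend and grip.

Call:
{"op": "send_rows", "data": {
  "series": [
    {"gripper": 50, "offset": [-10, -1, 40], "spin": 0},
    {"gripper": 50, "offset": [-10, -1, 85], "spin": 0},
    {"gripper": 50, "offset": [-10, -1, 125], "spin": 0},
    {"gripper": 50, "offset": [-10, -1, 150], "spin": 0},
    {"gripper": 50, "offset": [-10, -1, 165], "spin": 0},
    {"gripper": 50, "offset": [-10, -1, 165], "spin": 0},
    {"gripper": 20, "offset": [-10, -1, 165], "spin": 0},
    {"gripper": 14, "offset": [-10, -1, 165], "spin": 0},
    {"gripper": 8, "offset": [-10, -1, 165], "spin": 0},
    {"gripper": 4, "offset": [-10, -1, 165], "spin": 0},
    {"gripper": 0, "offset": [-10, -1, 165], "spin": 0},
    {"gripper": 0, "offset": [-10, -1, 165], "spin": 0},
    {"gripper": 0, "offset": [-10, -1, 165], "spin": 0},
    {"gripper": 0, "offset": [-10, -1, 165], "spin": 0}
  ],
  "force": 60
}}

```text
time: 14.92
position: [0.5591, -0.1782, 0.0658]
tcp_rot: [2.302, 2.134, 0.001]
force: [-1.6, 0.7, 5.6]
grip_width: 0.0098
gripper_force: 60.3
```

Call:
{"op": "send_rows", "data": {
  "series": [
    {"gripper": 0, "offset": [0, 0, -8], "spin": 0},
    {"gripper": 0, "offset": [0, 0, -18], "spin": 0},
    {"gripper": 0, "offset": [0, 0, -35], "spin": 0},
    {"gripper": 0, "offset": [0, 0, -60], "spin": 0},
    {"gripper": 0, "offset": [0, 0, -90], "spin": 0},
    {"gripper": 0, "offset": [0, 0, -120], "spin": 0},
    {"gripper": 0, "offset": [0, 0, -150], "spin": 0},
    {"gripper": 0, "offset": [0, 0, -165], "spin": 0},
    {"gripper": 0, "offset": [0, 0, -165], "spin": 0},
    {"gripper": 0, "offset": [0, 0, -165], "spin": 0}
  ]
}}

```text
time: 16.18
position: [0.5569, -0.1773, 0.2277]
tcp_rot: [-2.303, -2.134, 0.002]
force: [0.7, -1.0, -1.6]
grip_width: 0.0101
gripper_force: 59.3
```

```bash
python3 - <<'E'
from h import *
move((.583,.237,.23),4.8)
S,D=cam("scene"),cam("side");p=read_state()["position"]
s=proj(S,p).astype(int);d=proj(D,p).astype(int);print(s,d)
a=camera("scene");b=camera("side");w=camera("wrist")
def cr(im,q):
    x=max(0,q[0]-80);y=max(0,q[1]-50);return cv2.resize(im[y:y+120,x:x+160],(400,300),interpolation=cv2.INTER_CUBIC),(x,y)
A,oa=cr(a,s);B,ob=cr(b,d);print(oa,ob)
cv2.imwrite("pics/w8.png",w)
cv2.imwrite("pics/m8.png",np.vstack([np.hstack([A,B]),np.hstack([cv2.resize(w,(400,300)),cv2.resize(w[180:420,160:480],(400,300))])]))
E
```

```text
pos [ 0.5569 -0.1773  0.2277] hy -4.35 tilt 0.146 off [415.1  -5.4  -2. ] spin -0.160 F [ 0.7 -1.  -1.6]
[216 183] [358 245]
(np.int64(136), np.int64(133)) (np.int64(278), np.int64(195))
```

View pics/m8.png

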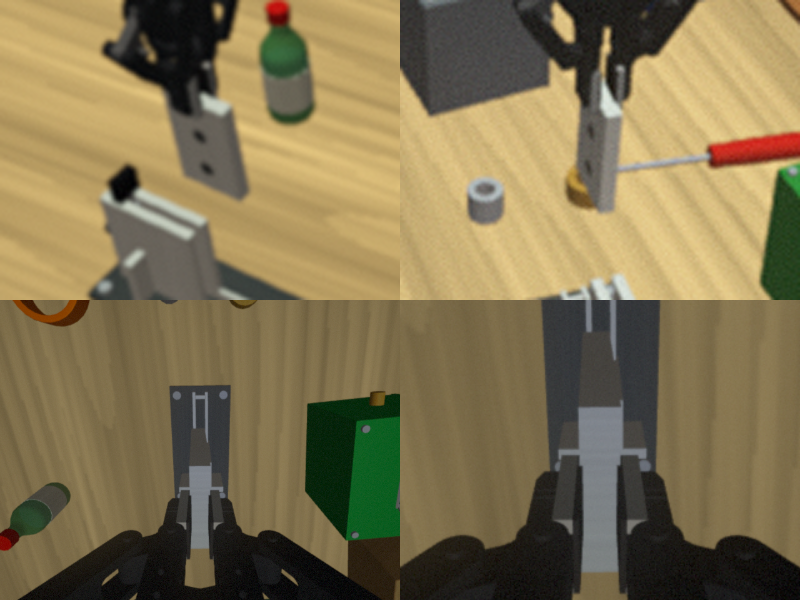

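The plate is held upright in the gripper, and the slide is at rest. Next I carry it to 60 mm short of the slot, at safe height, to measure slot and plate in the same wrist view.

Call:
{"op": "send_rows", "data": {
  "series": [
    {"gripper": 0, "offset": [20, 0, -2], "spin": 0},
    {"gripper": 0, "offset": [55, 0, -2], "spin": -0.01},
    {"gripper": 0, "offset": [90, 1, -2], "spin": -0.03},
    {"gripper": 0, "offset": [125, 1, -2], "spin": -0.05},
    {"gripper": 0, "offset": [160, 2, -2], "spin": -0.07},
    {"gripper": 0, "offset": [195, 2, -2], "spin": -0.09},
    {"gripper": 0, "offset": [230, 3, -2], "spin": -0.11},
    {"gripper": 0, "offset": [265, 3, -2], "spin": -0.13},
    {"gripper": 0, "offset": [300, 4, -2], "spin": -0.15},
    {"gripper": 0, "offset": [330, 4, -2], "spin": -0.16},
    {"gripper": 0, "offset": [350, 4, -2], "spin": -0.16},
    {"gripper": 0, "offset": [356, 4, -2], "spin": -0.16},
    {"gripper": 0, "offset": [356, 4, -2], "spin": -0.16},
    {"gripper": 0, "offset": [356, 4, -2], "spin": -0.16}
  ]
}}

```text
time: 18.08
position: [0.5889, 0.176, 0.231]
tcp_rot: [2.127, 2.311, -0.001]
force: [-0.4, -1.3, 0.0]
grip_width: 0.01
gripper_force: 59.3
```

```bash
python3 - <<'E'
from h import *
np.set_printoptions(precision=4,suppress=True,linewidth=200)
move((.583,.237,.23),4.8)
st=read_state();w=camera("wrist");cv2.imwrite("pics/w9.png",w);c=cam("wrist",st)
for n,p in dict(slot=(.583,.237,.13),s1=(.5855,.2071,.13),s2=(.5805,.2669,.13)).items():print(n,proj(c,p))
g=cv2.cvtColor(w,cv2.COLOR_BGR2GRAY)
u=proj(c,(.583,.237,.13)).astype(int);print(u)
R=Ro.from_rotvec(st["tcp_rot"]).as_matrix()
for y in(-6,6):
  for z in(.058,-.032): print("plate +y end",y,z,proj(c,st["position"]+R@np.array([.028,y/1e3,z])))
for r in range(100,400,12): print(r,g[r,270:372:4])
E
```

```text
pos [0.5889 0.176  0.231 ] hy 4.75 tilt 0.037 off [61.3 -0.8  1. ] spin -0.001 F [-0.4 -1.3  0. ]
slot [319.4656 137.719 ]
s1 [319.4515 184.6323]
s2 [319.4808  87.1699]
[319 137]
plate +y end -6 0.058 [310.1489 204.8623]
plate +y end -6 -0.032 [304.7648 264.7381]
plate +y end 6 0.058 [331.5354 204.8755]
plate +y end 6 -0.032 [338.8564 264.7558]
100 [ 78  83  80  78  78  78  88 102  98 109 111 108 110 109 107  92  89  99  76  77  76  74  77  78  75  75]
112 [ 81  80  77  78  79  78  90 100  99 110 112 109 108 110 108  91  88  99  79  77  80  80  77  76  79  78]
124 [ 77  81  82  81  80  79  88 100  97 108 112 107 110 112 107  92  92  97  82  75  77  81  79  79  77  78]
136 [ 78  81  78  76  80  82  87 102  98 109 111 110 109 109 106  91  89  95  79  80  79  74  77  80  80  82]
148 [ 80  77  79  77  78  77  88  97 100 112 111 110 108 110 105  93  90  92  80  76  79  79  82  82  78  77]
160 [ 74  79  80  81  82  75  88  98  96 113 110 110 109 111 106  92  91  88  76  77  76  79  80  78  80  79]
172 [ 81  79  81  80  79  78  88  98  98 109 109 109 109 109  91  91  94  82  77  79  79  81 
[... 1166 characters left out ...]
 47  48  59  58  60 100  97 104 115 115]
328 [ 34  32  36  31  54  56  56  56  35  88 130 129 128 131 129 130  40  34  63  55  60  44  31  35  33  34]
340 [ 30  35  33  31  56  58  60  56  39  86 129 130 127 130 130 129  39  36  58  57  56  59  26  32  30  32]
352 [ 25  32  24  52  58  59  56  39  25  71 127 128 127 128 128 128  34  32  54  56  58  60  40  29  26  30]
364 [ 23  30  29  32  29  32  72  64  42  72 127 128 127 128 126 129  29  40 115  32  28  28  33  31  24  26]
376 [ 26  25  21  24  29  27  25  27  35 102 125 125 126 124 127 124  42  38  34  23  21  26  25  27  24  26]
388 [ 20  23   8  25  26  27  12  31  35 124 127 126 127 130 128 126  76  36  30  26  22  25  30  19  24  14]
```

```bash
python3 - <<'E'
from h import *
np.set_printoptions(precision=4,suppress=True,linewidth=220)
st=read_state();g=np.mean([cv2.cvtColor(camera("wrist"),cv2.COLOR_BGR2GRAY).astype(float) for _ in range(12)],0)
np.save("g9.npy",g);print(st["position"],read_state()["position"])
for r in(95,110,125,140,155,170,182): print(r,g[r-2:r+3,286:346].mean(0).round().astype(int))
for r in(212,225,240,250,275,290): print(r,g[r-2:r+3,298:342].mean(0).round().astype(int))
print("col 315",g[40:210:1,310:318].mean(1).round().astype(int))
print("col 298",g[40:210:1,297:301].mean(1).round().astype(int))
E
```

```text
[0.5889 0.1759 0.231 ] [0.5889 0.177  0.2311]
95 [ 79  78  78  78  78  78  79  84  90  93  98  99 100  99  98  98  99  99  97  93 107 108 108 108 108 108 108 107 106 105 104 104 104 105 105 105 106 105 105 105 104 102  90  91  92  91  91  91  90  91  91  92  96  95
  80  76  76  76  76  77]
110 [ 78  78  78  78  78  78  79  83  90  93  98  99 100  99  98  98  99  99  96  93 110 112 112 112 112 112 111 110 109 108 108 108 108 109 109 109 109 109 109 109 107  99  92  91  92  91  90  90  91  91  91  94  96  90
  80  78  78  78  78  77]
125 [ 80  79  79  80  79  80  80  83  90  92  98  99  99  99  98  98  98  99  97  94 111 113 112 112 112 111 110 109 108 108 109 109 109 109 109 110 109 109 109 109 107  95  91  91  91  91  91  90  91  91  91  97  95  84
  79  78  78  78  78  77]
140 [ 79  79  79  79  79  79  79  82  90  92  97  98  99  99  98  98  98  98  97  95 111 113 113 113 111 111 109 108 108 109 109 109 109 109 110 110 110 110 109 110 106  92  91  91  91  91  90  90  91  91  94  97  93  80
  78  78  78  78  78  78]
155 [ 79  79  79  79  80  79  79  81  89  91  97  98  99  99  98  9
[... 2275 characters left out ...]
66  67]
col 298 [ 77  77  77  77  77  77  77  77  76  76  77  77  77  78  78  78  78  79  79  79  79  79  78  79  78  79  78  78  78  79  78  79  78  79  79  79  78  78  78  78  79  78  78  78  78  78  78  78  80  88  95  99  99  99
  99  99  99  99  99  99  99  99  99  99  99  99  99  99  99 100  99  99  99  99  99  99  99  99  99  99  99  99  99  99  99  99  99  98  99  99  99  99  99  99  99  99  99  99  99  99  99  99  99  99  99  99  99  98
  98  98  99  98  98  98  98  99  98  99  98  98  98  98  98  98  99  98  98  98  98  99  99  98  98  98  98  98  98  98  98  98  98  98  98  98  98  98  98  98  98  98  98  98  97  95  88  81  79  78  79  78  79  79
  79  79  79  78  79  78  78  78]
```

```bash
python3 - <<'E'
from h import *
np.set_printoptions(precision=2,suppress=True,linewidth=220)
st=read_state();c=cam("wrist",st);g=np.load("g9.npy");p=st["position"];R=Ro.from_rotvec(st["tcp_rot"]).as_matrix()
tool=lambda px,z:(R.T@(onz(c,px,z)-p))*1e3
def edge(v,lo,hi,o):  # strongest subpixel edge in [lo,hi)
    d=np.abs(np.diff(v[lo-o:hi-o+1]));k=d.argmax();s=slice(max(0,k-1),k+2);return lo+.5+(d[s]*np.arange(len(d))[s]).sum()/d[s].sum()
L=[];Rr=[]
for r in range(94,186,4):
    v=g[r-2:r+3].mean(0);L.append(tool((edge(v,303,309,0),r),.13));Rr.append(tool((edge(v,322,332,0),r),.13))
L,Rr=np.array(L),np.array(Rr);M=(L+Rr)/2
f=lambda A:np.polyfit(A[:,0],A[:,1],1)
print("slot width",(Rr-L)[::6,1],"angles",f(L)[0],f(Rr)[0],"mid",f(M))
col=g[:,310:318].mean(1);e=[edge(col,a,b,0) for a,b in((90,100),(180,198))];print("end rows",e)
E_=[tool((315,r),.13) for r in e];print("slot ends x",E_[0],E_[1])
print(col[180:212].round())
zb=p[2]-.0578; zt=zb+.09
l=np.polyfit([212,225,240,250],[305.8,304.8,303.8,303.2],1);q=np.polyfit([212,225,240,250],[328.7,330.2,332.3,333.7],1)
for r,z in((206,zb),(207,zb),(261,zt)):
    a,b=tool((np.polyval(l,r),r),z),tool((np.polyval(q,r),r),z);print("plate end",r,a,b,"mid y",(a+b)[1]/2)
print(g[255:275,310:318].mean(1).round())
for r in(280,330,370):
    v=g[r-3:r+4].mean(0);print("top face",tool((edge(v,300,310,0),r),zt),tool((edge(v,330,340,0),r),zt))
E
```

```text
slot width [13.57 13.31 13.3  13.17] angles 0.008686879835239763 0.015758241985865572 mid [ 0.01 -3.75]
end rows [np.float64(94.12020905923345), np.float64(187.82412479161704)]
slot ends x [ 87.35  -3.54 101.07] [ 29.19  -3.7  101.07]
[109. 109. 109. 109. 109. 109. 109. 105.  84.  65.  74.  88.  92.  92.  92.  91.  91.  91.  92.  92.  93.  93.  87.  80.  78.  74.  67.  67.  66.  67.  67.  67.]
plate end 206 [27.39 -8.24 57.8 ] [27.4   3.91 57.8 ] mid y -2.1640862096832136
plate end 207 [26.82 -8.28 57.8 ] [26.83  3.99 57.8 ] mid y -2.146761134471916
plate end 261 [ 29.49  -6.81 -32.2 ] [ 29.5    4.65 -32.2 ] mid y -1.0790838270285663
[ 68.  68.  68.  69.  68.  69.  68.  69.  69.  71.  92. 125. 130. 130. 131. 130. 130. 129. 129. 130.]
top face [ 22.23  -6.89 -32.2 ] [ 22.24   5.22 -32.2 ]
top face [  1.96  -5.9  -32.2 ] [  1.96   4.18 -32.2 ]
top face [-15.63  -6.08 -32.2 ] [-15.62   4.38 -32.2 ]
```

Slot and plate measured in the same view agree with the given sizes. The remaining shift to the slot centre is about +59.5 mm in x and −0.6 mm in y, with a spin of +0.012.

Call:
{"op": "send_rows", "data": {
  "series": [
    {"gripper": 0, "offset": [15, 0, 0], "spin": 0.006},
    {"gripper": 0, "offset": [30, 0, 0], "spin": 0.012},
    {"gripper": 0, "offset": [45, -0.6, 0], "spin": 0.012},
    {"gripper": 0, "offset": [55, -0.6, 0], "spin": 0.012},
    {"gripper": 0, "offset": [59.5, -0.6, 0], "spin": 0.012},
    {"gripper": 0, "offset": [59.5, -0.6, 0], "spin": 0.012},
    {"gripper": 0, "offset": [59.5, -0.6, 15], "spin": 0.012},
    {"gripper": 0, "offset": [59.5, -0.6, 28], "spin": 0.012},
    {"gripper": 0, "offset": [59.5, -0.6, 32], "spin": 0.012},
    {"gripper": 0, "offset": [59.5, -0.6, 32], "spin": 0.012},
    {"gripper": 0, "offset": [59.5, -0.6, 32], "spin": 0.012},
    {"gripper": 0, "offset": [59.5, -0.6, 32], "spin": 0.012}
  ]
}}

```text
time: 20.23
position: [0.5838, 0.2364, 0.1998]
tcp_rot: [2.14, 2.3, 0.002]
force: [0.5, -0.3, -1.8]
grip_width: 0.0096
gripper_force: 59.3
```

```bash
python3 - <<'E'
from h import *
np.set_printoptions(precision=2,suppress=True,linewidth=220)
st=read_state();move(st["position"],4.3)
g=np.mean([cv2.cvtColor(camera("wrist"),cv2.COLOR_BGR2GRAY).astype(float) for _ in range(8)],0);np.save("g10.npy",g)
c=cam("wrist",st);p=st["position"];R=Ro.from_rotvec(st["tcp_rot"]).as_matrix()
for x,y,z in((36,13,None),(36,-13,None)):print("rim corner proj",proj(c,np.append((p+R@np.array([x/1e3,y/1e3,0]))[:2],.136)))
for r in range(170,236,5): print(r,g[r-1:r+2,285:355].mean(0).round().astype(int))
E
```

```text
pos [0.58 0.24 0.2 ] hy 4.13 tilt 0.076 off [0. 0. 0.] spin -0.003 F [ 0.5 -0.3 -1.8]
rim corner proj [343.54 188.76]
rim corner proj [297.78 188.74]
170 [82 82 81 82 81 82 82 81 82 82 82 82 83 82 82 82 82 83 82 81 81 81 81 80 80 79 80 81 81 80 80 80 81 81 81 81 81 81 81 80 81 81 80 81 79 79 79 79 79 79 78 79 79 78 80 79 79 80 80 80 80 80 80 80 79 79 79 80 79 79]
175 [81 81 82 82 82 82 82 82 82 82 81 82 82 82 82 82 83 81 82 81 80 80 81 80 80 80 80 79 81 80 80 80 81 80 81 81 81 81 80 81 81 80 80 80 78 78 80 79 79 79 79 79 79 80 79 79 79 80 80 80 81 80 80 80 80 80 80 80 79 80]
180 [82 82 82 82 82 82 82 82 82 82 82 82 81 82 81 82 82 82 81 81 80 79 80 79 79 79 79 80 79 80 80 79 80 80 80 80 80 81 80 81 80 81 80 80 79 78 79 80 78 79 79 80 80 79 80 80 80 80 80 80 81 80 81 80 80 81 80 80 80 80]
185 [81 82 81 81 81 81 81 82 82 82 82 82 82 81 81 82 81 82 82 81 80 80 80 79 79 79 79 80 79 80 79 81 80 80 81 81 80 81 81 81 80 80 81 81 80 80 79 80 79 80 80 80 79 80 79 81 80 80 80 80 80 80 80 80 80 80 80 80 80 81]
190 [81 81 81 81 81 82 81 81 81 82 82 81 81 81 82 82 85 85 86 85 84 84 84 84 84 84 84 
[... 2012 characters left out ...]
  68  67  67  68  67  68  75  91  94  93  92  94  93  93  97
  99  93  83  81  81  80  80  81  81  81  80  80  80  80  81  80]
230 [ 83  82  82  81  81  82  81  84  91  93  98 101 102 102 101 100 100 101 100  92  71  67  67  67  68  67  68  67  68  67  66  67  68  67  68  67  67  68  67  67  68  67  67  67  68  69  80  92  92  93  94  93  94  98
  98  92  82  80  81  80  80  80  80  80  80  81  80  81  81  80]
235 [ 82  82  82  82  82  82  82  84  90  93  97 100 101 101 101 100 100 100  99  85  69  68  67  68  67  68  67  68  68  68  67  67  67  67  68  67  67  67  68  68  67  66  68  68  67  67  70  83  92  93  93  94  93  98
  98  90  81  80  80  80  80  80  80  80  80  80  80  80  80  80]
```

The plate bottom (mid column 317.05) is centred on the rim (mid 316.6) within about 0.3 mm. I'll start lowering, with force checks.

Call:
{"op": "send_rows", "data": {
  "series": [
    {"gripper": 0, "offset": [0, -0.2, 3], "spin": 0},
    {"gripper": 0, "offset": [0, -0.2, 6], "spin": 0},
    {"gripper": 0, "offset": [0, -0.2, 9], "spin": 0},
    {"gripper": 0, "offset": [0, -0.2, 12], "spin": 0},
    {"gripper": 0, "offset": [0, -0.2, 14], "spin": 0},
    {"gripper": 0, "offset": [0, -0.2, 14], "spin": 0},
    {"gripper": 0, "offset": [0, -0.2, 14], "spin": 0}
  ]
}}

```text
time: 21.5
position: [0.583, 0.2361, 0.185]
tcp_rot: [-2.14, -2.3, 0.001]
force: [0.2, -0.7, -1.8]
grip_width: 0.0099
gripper_force: 59.3
```

No contact force. I continue.

Call:
{"op": "send_rows", "data": {
  "series": [
    {"gripper": 0, "offset": [0, 0, 3], "spin": 0},
    {"gripper": 0, "offset": [0, 0, 6], "spin": 0},
    {"gripper": 0, "offset": [0, 0, 9], "spin": 0},
    {"gripper": 0, "offset": [0, 0, 12], "spin": 0},
    {"gripper": 0, "offset": [0, 0, 12], "spin": 0},
    {"gripper": 0, "offset": [0, 0, 12], "spin": 0}
  ]
}}

```text
time: 22.25
position: [0.5829, 0.2362, 0.1729]
tcp_rot: [-2.14, -2.3, 0.001]
force: [-0.1, -1.0, -1.6]
grip_width: 0.0099
gripper_force: 59.3
```

Call:
{"op": "send_rows", "data": {
  "series": [
    {"gripper": 0, "offset": [0, 0, 4], "spin": 0},
    {"gripper": 0, "offset": [0, 0, 8], "spin": 0},
    {"gripper": 0, "offset": [0, 0, 12], "spin": 0},
    {"gripper": 0, "offset": [0, 0, 16], "spin": 0},
    {"gripper": 0, "offset": [0, 0, 20], "spin": 0},
    {"gripper": 0, "offset": [0, 0, 24], "spin": 0},
    {"gripper": 0, "offset": [0, 0, 27], "spin": 0},
    {"gripper": 0, "offset": [0, 0, 29], "spin": 0},
    {"gripper": 0, "offset": [0, 0, 29], "spin": 0},
    {"gripper": 0, "offset": [0, 0, 29], "spin": 0},
    {"gripper": 0, "offset": [0, 0, 29], "spin": 0}
  ]
}}

```text
time: 23.62
position: [0.583, 0.2362, 0.1439]
tcp_rot: [-2.14, -2.3, 0.001]
force: [0.0, -1.6, -2.1]
grip_width: 0.0103
gripper_force: 59.3
```

```bash
python3 - <<'E'
from h import *
np.set_printoptions(precision=4,suppress=True,linewidth=220)
st=read_state();print(st["position"],st["force"],st["wrist_torque"],abs(st["joint_velocities"]).max())
c=cam("wrist",st);g=np.mean([cv2.cvtColor(camera("wrist"),cv2.COLOR_BGR2GRAY).astype(float) for _ in range(6)],0)
v=g[:,312:322].mean(1);print("rows180-290",v[180:290].round().astype(int))
p=st["position"];R=Ro.from_rotvec(st["tcp_rot"]).as_matrix()
for n,(x,z) in dict(topfront=(28,.175),midfront=(28,.130),rimend=(36,.136)).items():print(n,proj(c,np.append((p+R@np.array([x/1e3,-.002,0]))[:2],z)))
for r in range(215,262,6): print(r,g[r-1:r+2,282:356].mean(0).round().astype(int))
D=cam("side");b=camera("side");x,y=proj(D,(.5511,-.2791,.12)).astype(int)
m=cv2.inRange(b[y-25:y+25,x-40:x+40],(0,0,0),(50,50,50));M=cv2.moments(m,True);print("tab now",x-40+M["m10"]/M["m00"],y-25+M["m01"]/M["m00"],"rest",x,y)
E
```

```text
[0.583  0.2362 0.1439] [ 0.0137 -1.608  -2.1235] [-0.3668 -0.0543  0.0207] 0.0018696642835450167
rows180-290 [ 85  84  84  84  84  85  84  85  84  85  84  84  84  85  84  85  85  84  84  84  84  84  84  84  84  84  84  84  84  84  84  84  84  85  84  87  94  97  97  99 102 104 105 104 104 104 104 102  91  74  71  71  71  71
  71  71  71  71  72  71  71  71  71  71  71  71  71  72  72  72  72  72  72  72  72  72  72  73  73  72  73  73  73  73  78 103 134 138 138 138 138 137 136 137 138 139 141 141 140 139 138 138 138 138 138 139 140 140
 139 138]
topfront [316.0767 263.7825]
midfront [316.8303 227.3619]
rimend [316.7256 213.7876]
215 [86 85 85 86 85 86 86 86 86 86 85 86 85 87 86 89 89 89 90 90 88 89 89 89 88 89 88 88 89 89 88 88 88 88 89 88 89 88 89 88 90 90 90 90 90 90 91 90 90 89 90 89 88 89 88 86 85 84 84 85 85 84 84 84 84 83 84 83 84 84 83 84 84
 83]
221 [ 85  86  85  85  85  86  84  85  85  86  84  85  85  85  88 101 104 103 104 104 104 104 104 104 104 103 104 104 104 104 104 104 104 104 105 103 104 104 104 104 104 104 104 104 104 104 105 104 104 104 104 105 104 104
 102  97  85
[... 1244 characters left out ...]
 103  91  85  85  85  84  84  84  84]
251 [ 85  84  85  86  92  97  98 102 106 106 107 107 107 107 105 104 106 106 106 102  86 100  77  72  73  72  71  72  72  72  72  72  72  72  72  72  72  72  72  72  71  72  72  71  73  72  71  72  71  72  72  73  80  97
  99  98  99  97  97  98  98  98  99 104 105 103  92  86  85  85  85  85  84  84]
257 [ 86  84  85  85  90  97  98 103 105 106 108 106 106 106 106 105 106 107 106 101  81  82  74  72  72  72  72  73  72  72  72  73  73  73  71  73  72  72  73  73  72  73  73  73  73  72  72  72  73  72  72  73  73  81
  97  99  99  97  98  98  98  97  99 103 105 102  88  86  85  85  85  85  86  85]
tab now 373.8955223880597 327.3731343283582 rest 374 327
```

The plate hangs in the slot with its centre about 1 mm above the lid face. Contact force is about 1.6 N sideways, it is still, and the slide is at rest. Handing in.

```bash
python3 -c "
from cell import *
print(finish_job())"
```

```text
the job is handed in; nothing more can be done
None
```

I handed the job in with the jaw plate ejected, gripped and hanging still in the grey box's slot, about half below the lid. The sideways force is about 1.6 N and the slide is back at rest; the first push skimmed over the tab and was repeated lower.

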